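Set up the record photo: seat card and bottle, extend the camera column and hold it

ROBOT

A 6-joint arm with a two-finger parallel gripper is mounted at the origin on a cart in front of the work surface, level with it; the furniture and walls round the work are solid. World frame = base frame: x ahead of the robot, y to its left, z up, the work surface at z = 0. Lengths are in mm, angles in rad, forces in N, time in s.
With the tool pointing down it reaches from about 275 to 1000 mm from the base axis. Payload 8.4 kg.
Tool frame: the origin (TCP) lies midway between the tips of the shut fingers; the grasp point (between the pads) lies 19 mm behind it; z points along the fingers, y is the line along which they close (so a half turn about z gives the same grasp; the last joint's range is limited). The gripper opens to 85 mm and grips with 20 to 120 N. Pads are 22 mm wide; open, the fingers measure 114 mm over their backs; the gripper's body (76 mm by 85 mm) begins 54 mm behind the grasp point. The pads swing forward as they close: fully open they stand 13 mm farther back than shut.
Start: joints at [1.333, 0.353, 1.633, -0, 1.155, -0.002], TCP at [146.011, 607.708, 231.281] pointing down, gripper open.
Joint ranges: [-2.63, 2.63], [-0.92, 2.1], [0.06, 2.66], [-1.3, 4.44], [0, 2.69], [-3.02, 3.02]. Speed limits (rad/s): [2.22, 2.22, 2.79, 3.14, 3.14, 3.14].

INTERFACE

Orientations are given as [roll, pitch, yaw] about the fixed x, y, z axes, in that order (R = Rz(yaw) Ry(pitch) Rx(roll)).
In Python, from rig import r, imaging gives the robot as it stands. The module is installed in compiled form; this text tells all that it offers.
- The arm moves only by the tool arm_command, never from a script. Its argument "deltas" is a list of rows, each an object of numbers: "hand": the finger opening in mm, from 0 to 85.4; "tx", "ty", "tz": the shift along the tool's x, y, z in mm; "wx", "wy", "wz": the turn, a rotation vector about the tool's x, y, z in rad. A call has 1 to 8 rows; each row shifts and turns the commanded pose from where the row before left it, along the tool's axes as they then stand; what a row does not reach is not made up. A row lasts 1/8 s, in which the tool goes at most 62.5 mm and 10.7 degrees, less where a joint would pass 70% of its speed; a pose out of reach is approached as far as the arm can. A call with a gripper value outside its range is refused whole. The fingers move at their own pace and stop on an object; "squeeze" is the grip in N (left out, the last holds). Time passes only in rows, so rows that do not move let the fingers close. It gives the time, the measured TCP pose, the force, the opening and the grip force at its end, in the units of the state.
- r.sense(): the state, without advancing time (a new reading comes with each control period).
- imaging.grab_frame(name): name is "scene" or "side" or "wrist"; returns a dict with "image" (400x640x3 uint8, red, green, blue), "mtx" (3x3 intrinsics, pixels), "world_to_cam" (4x4, takes a point from world to camera coordinates). Camera axes: x right, y up, looking along -z (the intrinsics and any distortion apply to the point x, -y, -z); pixel columns grow to the right and rows downward; lengths in mm; the calibration is good to about 2 mm. A picture is of the moment at which its call begins. There is no depth.
- r.sign_off(): hands the job in; it is judged then, once.
The state is a dict: "clock": time; "qpos": joint angles; "qvel": joint speeds; "joint_efforts": joint torques, N m; "eef_pos": TCP position; "tcp_rot": TCP orientation; "contact_force": force on the tool from outside, world axes, zero at the start; "wrist_torque": the same for the moment, N m; "opening": opening from 0.0 (shut) to 1.0 (fully open); "grasp_force": force on a finger pad.
Only numpy, scipy, OpenCV 4.12 (cv2) and the standard library are available. Lean on these libraries where they do the work, as an engineer would, in place of code of your own. Each camera call takes 0.05 s, during which the arm holds its last target. There are 200 camera calls.

TASK

Set up the record photo on the camera stand: first take the test card and the dropper bottle that are on the dark desk, lay the card flat, face up, in the long recess and stand the bottle upright in the round one. Then press the release button behind the camera head so that the head pops up, take hold of the head and pull the telescopic column up past its first stop to the second one, where both tubes are fully out. The column sinks back until I have locked it, so finish still holding it up there, and leave the tape, the pen and the mug where they are.

Things in the scene. Friction and masses are not known exactly. Their poses are not given: they have to be found in the camera images.
- camera_stand: fixed photo stand: aluminium base slab 272 x 188 x 7 mm; on it a grey insert (top 12 mm above the desk) with two recesses and, behind, a white housing (x 20 to 125, y -29 to 29 mm, top at 120 mm) with the black camera head in a well in its top and a clamp knob for the colleague on its right side. Origin on the desk; x from the recesses to the housing (away from the robot at yaw 0), y left, z up
- card_recess (a point): centre of the floor of the long recess in the stand, for the card: 79 mm along the stand's x, 26 mm along its y, 5 mm deep; floor 7 mm above the desk, so its rim is 5 mm above this point. Axes as the stand's
- bottle_recess (a point): centre of the floor of the round recess in the stand, for the bottle: diameter 32.5 mm, 5 mm deep; its rim is 5 mm above this point. Axes as the stand's
- card_center (a point): centre of the white plastic lateral-flow test card, loose, 21 x 72 x 9 mm (12 g), lying face up on the desk; this point lies 4 mm above its underside; own x across its width (21 mm), y along its length (72 mm), z up out of its face. Either end may point to the housing
- bottle_center (a point): centre, half-way up, of the small white dropper bottle, loose, 68 mm tall, standing upright: round body of diameter 28 mm up to 46 mm, narrow nozzle above; this point lies 34 mm above its underside; z up
- release_top (a point): centre of the top of the round black release button (diameter 22 mm), 130 mm above the desk, on the housing 54 mm behind the column's axis; pressed straight down, travel 6 mm, fully down at about 5 N, springs back
- release (a joint): release button: 0 = out, 0.006 m = fully pressed; from about 0.003 the latch lets the camera head go
- head_grip (a point): on the column's axis, 13 mm below the top of the black camera head, mid-way up its ribbed grip. The head is 36 mm along the stand's x, 30 mm along its y (ribbed sides: take it across these; the lens looks to -x), 45 mm tall. Stowed it is latched, 24 mm out of the housing; once the button is pressed a spring lifts it 15 to 35 mm, so that it can be gripped. Axes as the stand's
- head (a joint): how far the head's inner tube is drawn out of the middle tube: 0 to 0.060 m, 0 = stowed; at 0.060 is the first stop. It moves first (1 to 2 N)
- mast (a joint): how far the middle tube is drawn out of the housing: 0 to 0.060 m; it follows after the first stop (about 3 N); with it at 0.060 too the column is at its second stop, the head 120 mm above its stowed height. Let go, the column sinks by its own weight
- tape_roll: bystander: roll of packing tape lying on its side face, diameter 81 mm, 48 mm tall; origin at its underside
- pen: bystander: marker pen lying on the desk, 121 mm long, 15 mm thick; origin at its underside
- mug: bystander: mug, 101 mm tall; origin at its underside
There are look-alikes about, which are no part of the job. What is shaped like the part that bears bottle_center but orange, pink or purple is not meant.

How it is judged:
By the outcome, as a careful person would: the job done as asked, in the order asked, and still so for the second after the job is handed in, while the arm keeps its last pose, push and grip.
It also fails if it takes over 72 s, if anything falls off the work surface, if the arm or the gripper's body presses on something with over 40 N, if the wrist force passes 120 N, or if a joint passes its speed limit or range.

## Working session

There is one attempt and no reset: what is moved stays moved. The work goes in short steps, Python scripts to look and compute and a tool call to move; the robot and the scene stay as the last step left them, time stands still between calls to the robot, and variables do not carry over. Pictures are saved under pics/ and viewed, at most 10 in all, crops included, and the job is handed in when it is done.

Besides the shell and the picture viewer there is one more tool, called after ">>>" in YAML: its name, and indented under it one key for each argument. arm_command: Moves the arm, as the interface text tells. Its arguments: {"type":"object","properties":{"deltas":{"type":"array"},"squeeze":{"type":"number"}},"required":["deltas"]}

```bash
mkdir -p pics
cat > h.py <<'E'
from rig import r, imaging
import cv2, numpy as np
def grab(n):
    f=imaging.grab_frame(n); return f
def save(f,name,crop=None,scale=1):
    im=f["image"][:,:,::-1]
    if crop: x0,y0,x1,y1=crop; im=im[y0:y1,x0:x1]
    if scale!=1: im=cv2.resize(im,None,fx=scale,fy=scale,interpolation=cv2.INTER_CUBIC)
    cv2.imwrite("pics/"+name,im)
def ray(f,u,v):
    K=np.array(f["mtx"]);T=np.array(f["world_to_cam"]);R=T[:3,:3];c=-R.T@T[:3,3]
    p=np.linalg.inv(K)@[u,v,1]; d=R.T@np.array([p[0],-p[1],-p[2]]); return c,d
def at(f,u,v,z):
    c,d=ray(f,u,v); return c+d*(z-c[2])/d[2]
def proj(f,P):
    T=np.array(f["world_to_cam"]);q=T[:3,:3]@np.array(P)+T[:3,3]; p=np.array(f["mtx"])@[q[0],-q[1],-q[2]]; return p[:2]/p[2]
E
python3 - <<'E'
from h import *
import pickle
fs={n:grab(n) for n in("scene","side","wrist")}
pickle.dump(fs,open("f0.pkl","wb"))
for n in fs: print(n,{k:v for k,v in fs[n].items() if k!="image"})
save(fs["scene"],"a_scene.png",None,1.25)
save(fs["side"],"a_side.png",None,1.25)
save(fs["wrist"],"a_wrist.png")
print(r.sense())
E
```

```text
scene {'mtx': array([[457.08356941,   0.        , 317.86237522],
       [  0.        , 457.08356941, 196.81592916],
       [  0.        ,   0.        ,   1.        ]]), 'world_to_cam': array([[ 5.29652401e-01, -8.48112590e-01, -1.31669612e-02,
        -3.82070601e+02],
       [ 6.11361378e-01,  3.70947201e-01,  6.99024634e-01,
        -4.22840014e+02],
       [-5.87967346e-01, -3.78289848e-01,  7.14976357e-01,
        -8.03270018e+02],
       [ 0.00000000e+00,  0.00000000e+00,  0.00000000e+00,
         1.00000000e+00]])}
side {'mtx': array([[482.77782609,   0.        , 319.5550295 ],
       [  0.        , 482.77782609, 200.60003735],
       [  0.        ,   0.        ,   1.        ]]), 'world_to_cam': array([[-9.93628978e-01,  1.11309425e-01, -1.76540755e-02,
         5.68920083e+02],
       [-8.55041703e-02, -6.42495136e-01,  7.61504456e-01,
        -6.01344708e+01],
       [ 7.34199655e-02,  7.58162392e-01,  6.47919205e-01,
        -1.26120642e+03],
       [ 0.00000000e+00,  0.00000000e+00,  0.00000000e+00,
         1.00000000e+00]])}
wrist {'mtx': array([[310.46430111,   0.       
[... 468 characters left out ...]
000e+00]])}
{'clock': 0.15, 'qpos': array([ 1.33259168e+00,  3.53547614e-01,  1.63392500e+00,  5.16309098e-06,
        1.15516318e+00, -2.42393695e-03]), 'qvel': array([ 0.00175407, -0.00018624, -0.00254922, -0.00076366,  0.00027763,
       -0.00190067]), 'joint_efforts': array([ 4.86299468e-04, -6.05635571e+01, -3.42342031e+01,  1.07608384e-04,
        6.14287899e-03, -3.54347753e-05]), 'eef_pos': array([145.93587204, 607.38144564, 230.71394064]), 'tcp_rot': array([-3.14054952e+00, -7.24982983e-06,  2.90580985e+00]), 'contact_force': array([0.4819136 , 0.15738129, 0.58123659]), 'wrist_torque': array([-0.04396725, -0.01121322, -0.03036931]), 'grasp_force': 0.0, 'opening': 0.9999883808510164}
```

View pics/a_scene.png

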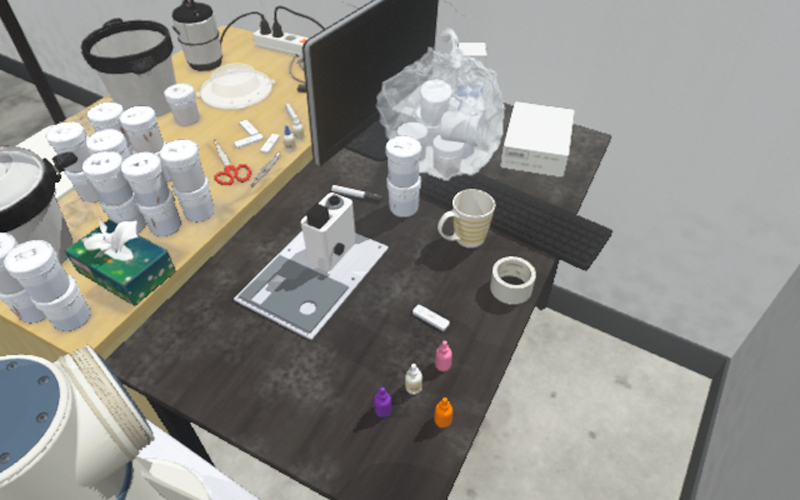

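View pics/a_side.png

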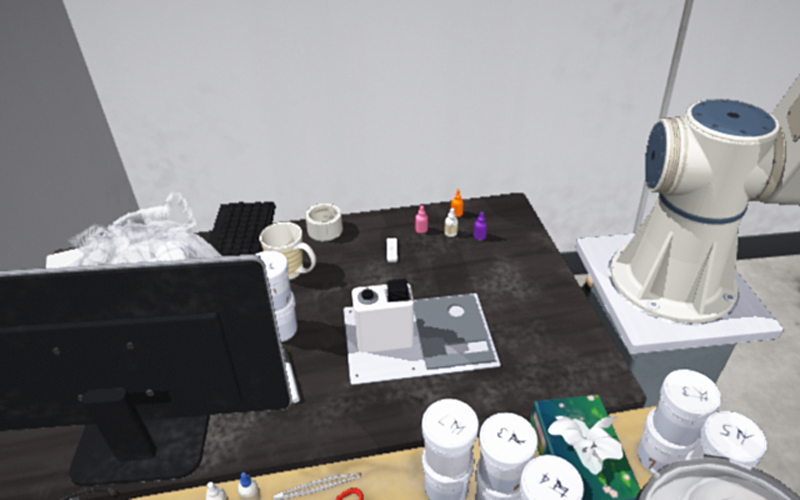

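The scene view (1.25x pixels) shows the stand at about (315,265). On the dark desk are one card at (431,318) and four bottles: white (414,380), pink (444,357), purple (383,403) and orange (444,412). Look-alikes on the wooden desk are cards at (248,127), (248,141) and (270,143), and bottles at (289,135) and (297,125). I choose the white bottle at (414,380) and the card at (431,318). Next is a close crop of these and the stand.

Run:
```python
from h import *
import pickle
fs=pickle.load(open("f0.pkl","rb"))
a=fs["scene"]["image"][:,:,::-1]; b=fs["side"]["image"][:,:,::-1]
rs=lambda im,s:cv2.resize(im,None,fx=s,fy=s,interpolation=cv2.INTER_CUBIC)
A=rs(a[150:275,180:315],3) # stand scene 405x375
B=rs(a[235:345,290:370],3) # 240x330... 
C=rs(b[215:315,265:405],2.8) # side stand 392x280
D=rs(b[145:215,300:400],2.8)
out=np.zeros((600,800,3),np.uint8)
def put(im,x,y):
    h=min(im.shape[0],600-y);w=min(im.shape[1],800-x); out[y:y+h,x:x+w]=im[:h,:w]
put(A,0,0);put(B,410,0);put(C,400,330)
put(D,0,380)
cv2.imwrite("pics/b.png",out)
```

```text
(no output)
```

View pics/b.png

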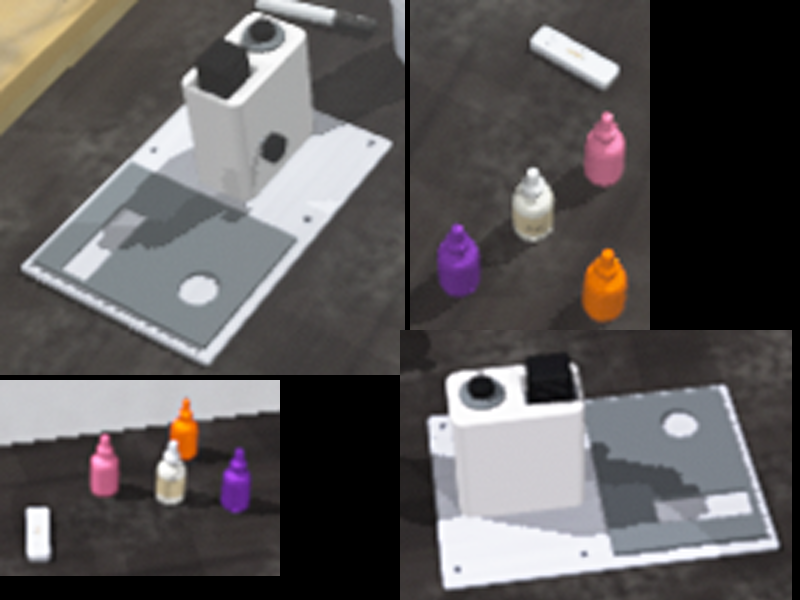

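The crop shows the white bottle at B (533,205) and the card at B (575,57). In the stand view are the card recess at A (103,243), the round recess at (198,289), the head at (222,68) and the button at (263,33).

Run:
```python
from h import *
import pickle
np.set_printoptions(precision=1,suppress=True)
fs=pickle.load(open("f0.pkl","rb"));S=fs["scene"];D=fs["side"]
A=lambda x,y:(180+x/3,150+y/3); B=lambda x,y:(290+(x-410)/3,235+y/3)
C=lambda x,y:(265+(x-400)/2.8,215+(y-330)/2.8); E=lambda x,y:(300+x/2.8,145+(y-380)/2.8)
def P(n,f,p,z): print(n,at(f,*p,z))
for n,p in dict(L=(22,268),F=(208,363),R=(392,143)).items(): P("scene slab "+n,S,A(*p),7)
for n,p in dict(L=(778,547),F=(722,387),R=(430,417),B=(447,587)).items(): P("side slab "+n,D,C(*p),7)
for n,p,q,z in [("round rim",(198,289),(680,425),9),("button",(263,30),(482,386),130),("headtop",(225,60),(549,362),144)]:
  P(n+" s",S,A(*p),z);P(n+" d",D,C(*q),z)
for n,p in dict(a=(62,270),b=(82,280),c=(143,218),d=(124,208)).items(): P("recess s "+n,S,A(*p),9)
for n,q in dict(a=(752,513),b=(745,490),c=(655,500),d=(655,522)).items(): P("recess d "+n,D,C(*q),9)
P("bottle s base",S,B(533,230),3);P("bottle tip s",S,B(533,170),68)
P("bottle base d",D,E(171,497),3);P("bottle tip d",D,E(174,442),68)
for n,p in dict(a=(543,27),b=(530,50),c=(606,88),d=(620,66)).items(): P("card s",S,B(*p),8)
for n,q in dict(a=(28,508),b=(48,508),c=(51,559),d=(27,559)).items(): P("card d",D,E(*q),8)
P("pen s",S,A(315,15),8);
for n,p in dict(tape=(513/1.25,270/1.25,48),mug=(474/1.25,200/1.25,101)).items(): P(n,S,p[:2],p[2])
P("pink",S,B(606,115),68);P("purple",S,B(458,228),68);P("orange",S,B(608,252),68)
```

```text
scene slab L [408.4 176.5   7. ]
scene slab F [413.5  -8.9   7. ]
scene slab R [681.6  -2.7   7. ]
side slab L [410.4 182.5   7. ]
side slab F [417.3  -3.2   7. ]
side slab R [682.7   0.6   7. ]
side slab B [677.3 188.7   7. ]
round rim s [464.4  40.6   9. ]
round rim d [464.2  40.8   9. ]
button s [636.   89.5 130. ]
button d [636.5  93.3 130. ]
headtop s [579.5  83.1 144. ]
headtop d [582.8  87.7 144. ]
recess s a [422.7 146.    9. ]
recess s b [423.3 125.4   9. ]
recess s c [499.5 126.1   9. ]
recess s d [499.8 146.9   9. ]
recess d a [423.8 146.8   9. ]
recess d b [424.  121.7   9. ]
recess d c [500.5 123.    9. ]
recess d d [504.5 146.2   9. ]
bottle s base [ 423.5 -218.9    3. ]
bottle tip s [ 429.7 -214.6   68. ]
bottle base d [ 429.2 -208.9    3. ]
bottle tip d [ 427.5 -215.4   68. ]
card s [ 580.3 -134.4    8. ]
card s [ 555.4 -137.3    8. ]
card s [ 554.5 -205.4    8. ]
card s [ 578.3 -204.7    8. ]
card d [ 576.8 -204.5    8. ]
card d [ 556.7 -201.8    8. ]
card d [ 562.2 -123.8    8. ]
card d [ 585.3 -126.8    8. ]
pen s [787.1 152.7   8. ]
tape [ 720.8 -262.2   48. ]
mug [ 807.8 -130.6  101. ]
pink [ 494.6 -235.1   68. ]
purple [ 366.3 -195.4   68. ]
orange [ 402.2 -287.2   68. ]
```

>>> arm_command:
  deltas:
    - {"tz": -60}
    - {"tz": -60}
    - {"tx": -41.5, "ty": -46}
    - {"tx": -41.5, "ty": -46}
    - {"tx": -41.5, "ty": -46}
    - {"tx": -41.5, "ty": -46}
    - {"tx": -41.5, "ty": -46}
    - {"tx": -41.5, "ty": -46}

```text
schema error: expected keys hand, tx, ty, tz, wx, wy, wz
```

>>> arm_command:
  deltas:
    - {"tx": -41.5, "ty": -46}
    - {"tx": -41.5, "ty": -46}
    - {"tx": -41.5, "ty": -46}
    - {"tx": -41.5, "ty": -46}
    - {"tx": -41.5, "ty": -46}
    - {"tx": -41.5, "ty": -46}
    - {"tx": -41.5, "ty": -46}
    - {"tx": -41.5, "ty": -46}

```text
schema error: expected keys hand, tx, ty, tz, wx, wy, wz
```

>>> arm_command:
  deltas:
    - {"wz": 0.18}
    - {"wz": 0.18}
    - {"wz": 0.18}
    - {"wz": 0.18}
    - {"wz": 0.18}
    - {"wz": 0.18}
    - {"wz": 0.18}
    - {"wz": 0.075}

```text
schema error: expected keys hand, tx, ty, tz, wx, wy, wz
```

>>> arm_command:
  deltas:
    - {"hand": 85, "tx": 0, "ty": 0, "tz": -60, "wx": 0, "wy": 0, "wz": 0}
    - {"hand": 85, "tx": 0, "ty": 0, "tz": -60, "wx": 0, "wy": 0, "wz": 0}
    - {"hand": 85, "tx": -41.5, "ty": -46, "tz": 0, "wx": 0, "wy": 0, "wz": 0}
    - {"hand": 85, "tx": -41.5, "ty": -46, "tz": 0, "wx": 0, "wy": 0, "wz": 0}
    - {"hand": 85, "tx": -41.5, "ty": -46, "tz": 0, "wx": 0, "wy": 0, "wz": 0}
    - {"hand": 85, "tx": -41.5, "ty": -46, "tz": 0, "wx": 0, "wy": 0, "wz": 0}
    - {"hand": 85, "tx": -41.5, "ty": -46, "tz": 0, "wx": 0, "wy": 0, "wz": 0}
    - {"hand": 85, "tx": -41.5, "ty": -46, "tz": 0, "wx": 0, "wy": 0, "wz": 0}

```text
clock: 1.15
eef_pos: [324.1, 279.4, 351.3]
tcp_rot: [3.141, 0.0, 2.906]
contact_force: [1.0, 0.5, 0.4]
opening: 0.995
grasp_force: 0.0
```

>>> arm_command:
  deltas:
    - {"hand": 85, "tx": -41.5, "ty": -46, "tz": 0, "wx": 0, "wy": 0, "wz": 0}
    - {"hand": 85, "tx": -41.5, "ty": -46, "tz": 0, "wx": 0, "wy": 0, "wz": 0}
    - {"hand": 85, "tx": -41.5, "ty": -46, "tz": 0, "wx": 0, "wy": 0, "wz": 0}
    - {"hand": 85, "tx": -41.5, "ty": -46, "tz": 0, "wx": 0, "wy": 0, "wz": 0}
    - {"hand": 85, "tx": -41.5, "ty": -46, "tz": 0, "wx": 0, "wy": 0, "wz": 0}
    - {"hand": 85, "tx": -41.5, "ty": -46, "tz": 0, "wx": 0, "wy": 0, "wz": 0}
    - {"hand": 85, "tx": -41.5, "ty": -46, "tz": 0, "wx": 0, "wy": 0, "wz": 0}
    - {"hand": 85, "tx": -41.5, "ty": -46, "tz": 0, "wx": 0, "wy": 0, "wz": 0}

```text
clock: 2.15
eef_pos: [561.1, -156.2, 351.1]
tcp_rot: [3.141, -0.0, 2.905]
contact_force: [0.9, 1.4, 0.7]
opening: 0.997
grasp_force: 0.0
```

>>> arm_command:
  deltas:
    - {"hand": 85, "tx": -9.5, "ty": -9.6, "tz": 25, "wx": 0, "wy": 0, "wz": 0.18}
    - {"hand": 85, "tx": 0, "ty": 0, "tz": 25, "wx": 0, "wy": 0, "wz": 0.18}
    - {"hand": 85, "tx": 0, "ty": 0, "tz": 25, "wx": 0, "wy": 0, "wz": 0.18}
    - {"hand": 85, "tx": 0, "ty": 0, "tz": 25, "wx": 0, "wy": 0, "wz": 0.18}
    - {"hand": 85, "tx": 0, "ty": 0, "tz": 25, "wx": 0, "wy": 0, "wz": 0.18}
    - {"hand": 85, "tx": 0, "ty": 0, "tz": 25, "wx": 0, "wy": 0, "wz": 0.18}
    - {"hand": 85, "tx": 0, "ty": 0, "tz": 25, "wx": 0, "wy": 0, "wz": 0.18}
    - {"hand": 85, "tx": 0, "ty": 0, "tz": 0, "wx": 0, "wy": 0, "wz": 0.075}

```text
clock: 3.15
eef_pos: [565.9, -165.3, 173.8]
tcp_rot: [-3.137, -0.001, 1.567]
contact_force: [0.2, 1.1, -0.1]
opening: 0.996
grasp_force: 0.0
```

Run:
```python
from h import *
import pickle
f=grab("wrist");pickle.dump(f,open("f1.pkl","wb"));save(f,"w1.png")
s=r.sense();print(s["eef_pos"],s["tcp_rot"],s["qpos"],s["opening"])
```

```text
[ 566.56576298 -165.4713273   174.81432285] [-3.13898080e+00 -7.74447777e-04  1.56454226e+00] [-2.86710476e-01  3.60233889e-01  1.76027112e+00  2.48709345e-05
  1.02381182e+00 -2.80470387e-01] 0.9930264844243596
```

View pics/w1.png

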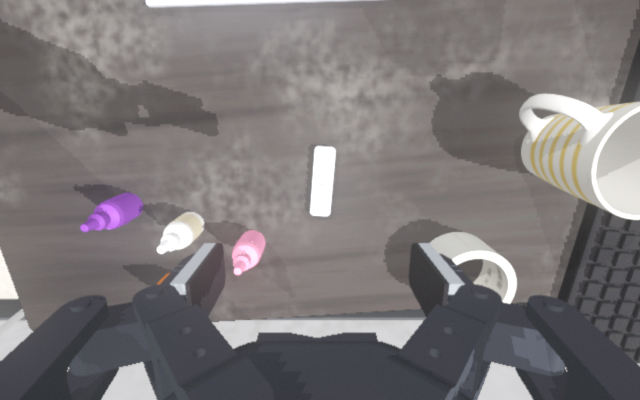

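The wrist view shows the card at (322,181), the white bottle at (183,232), pink at (250,250) and the tape at (470,270). I measure the card and bottle here.

Run:
```python
from h import *
import pickle
np.set_printoptions(precision=2,suppress=True)
f=pickle.load(open("f1.pkl","rb"));im=f["image"].astype(int)
m=np.zeros((400,640),np.uint8);m[135:225,295:350]=(im[135:225,295:350].min(2)>150)
ys,xs=np.nonzero(m);Q=np.array([at(f,x,y,7)[:2] for x,y in zip(xs,ys)],np.float32)
rc=cv2.minAreaRect(Q);print("card",rc,Q.mean(0))
print(cv2.boxPoints(rc))
print("bottle tip",at(f,160,249,68),"shoulder",at(f,180,235,46),"base back edge",at(f,198,218,2))
print("f",[at(f,*p,7) for p in ((318,147),(330,147),(311,215),(329,215))])
```

```text
card ((566.8047485351562, -164.619384765625), (80.57777404785156, 42.145347595214844), 75.6508560180664) [ 570.49 -166.95]
[[ 536.4  -198.43]
 [ 577.24 -208.87]
 [ 597.2  -130.81]
 [ 556.37 -120.36]]
bottle tip [ 428.33 -213.91   68.  ] shoulder [ 436.82 -209.86   46.  ] base back edge [ 437.38 -208.37    2.  ]
f [array([ 566.29, -132.6 ,    7.  ]), array([ 578.18, -132.64,    7.  ]), array([ 558.74, -203.57,    7.  ]), array([ 577.64, -203.61,    7.  ])]
```

```bash
cat >> h.py <<'E'
def blob(f,box,z,thr=150):
    x0,y0,x1,y1=box;im=f["image"].astype(int);m=np.zeros(im.shape[:2],np.uint8)
    m[y0:y1,x0:x1]=im[y0:y1,x0:x1].min(2)>thr
    n,l,st,ce=cv2.connectedComponentsWithStats(m);k=1+np.argmax(st[1:,4])
    ys,xs=np.nonzero(l==k);Q=np.array([at(f,x,y,z)[:2] for x,y in zip(xs,ys)],np.float32)
    return cv2.minAreaRect(Q),Q.mean(0),st[k]
E
python3 - <<'E'
from h import *
import pickle
f=pickle.load(open("f1.pkl","rb"))
for t in (130,160,200): print(blob(f,(295,135,350,225),8,t))
E
```

```text
(((570.3700561523438, -167.0359344482422), (92.448486328125, 56.987239837646484), 89.88065338134766), array([ 571.22363, -166.08888], dtype=float32), array([ 295,  135,   55,   90, 4563], dtype=int32))
(((570.3646240234375, -167.74557495117188), (73.82156372070312, 22.64190673828125), 85.35824584960938), array([ 570.4673 , -166.64326], dtype=float32), array([ 309,  145,   28,   72, 1564], dtype=int32))
(((570.5051879882812, -167.77410888671875), (72.97016143798828, 21.69033432006836), 85.43779754638672), array([ 570.56903, -166.71295], dtype=float32), array([ 310,  146,   26,   71, 1486], dtype=int32))
```

>>> arm_command:
  deltas:
    - {"hand": 45, "tx": -2.1, "ty": 4, "tz": 40, "wx": 0, "wy": 0, "wz": 0.074}
    - {"hand": 45, "tx": 0, "ty": 0, "tz": 50, "wx": 0, "wy": 0, "wz": 0}
    - {"hand": 45, "tx": 0, "ty": 0, "tz": 40, "wx": 0, "wy": 0, "wz": 0}
    - {"hand": 45, "tx": 0, "ty": 0, "tz": 20, "wx": 0, "wy": 0, "wz": 0}
    - {"hand": 45, "tx": 0, "ty": 0, "tz": 12, "wx": 0, "wy": 0, "wz": 0}
    - {"hand": 45, "tx": 0, "ty": 0, "tz": 0, "wx": 0, "wy": 0, "wz": 0}
  squeeze: 25

```text
clock: 3.95
eef_pos: [571.7, -167.9, 14.5]
tcp_rot: [3.142, 0.0, 1.497]
contact_force: [0.7, 0.2, 0.6]
opening: 0.525
grasp_force: 0.0
```

Run:
```python
from h import *
import pickle
f=grab("wrist");pickle.dump(f,open("f2.pkl","wb"));save(f,"w2.png",(160,100,480,360),2)
s=r.sense();print(s["eef_pos"],s["tcp_rot"],s["opening"])
```

```text
[ 572.15748086 -168.07156093   15.08911349] [3.14048262e+00 2.75175450e-04 1.49701117e+00] 0.5280988953188791
```

View pics/w2.png

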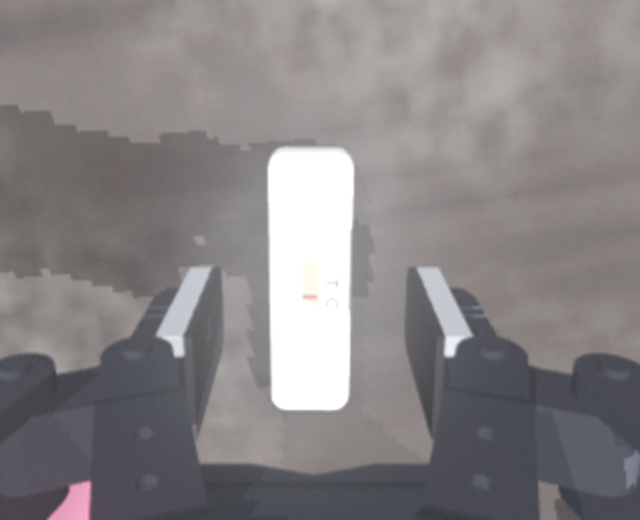

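The card, face up, is centred and parallel between the fingers, spanning crop (270–352, 148–408). I descend and grip.

>>> arm_command:
  deltas:
    - {"hand": 45, "tx": 0, "ty": 0, "tz": 12, "wx": 0, "wy": 0, "wz": 0}
    - {"hand": 15, "tx": 0, "ty": 0, "tz": 0, "wx": 0, "wy": 0, "wz": 0}
    - {"hand": 15, "tx": 0, "ty": 0, "tz": 0, "wx": 0, "wy": 0, "wz": 0}
    - {"hand": 15, "tx": 0, "ty": 0, "tz": 0, "wx": 0, "wy": 0, "wz": 0}
    - {"hand": 15, "tx": 0, "ty": 0, "tz": 0, "wx": 0, "wy": 0, "wz": 0}
    - {"hand": 15, "tx": 0, "ty": 0, "tz": 0, "wx": 0, "wy": 0, "wz": 0}
  squeeze: 25

```text
clock: 4.75
eef_pos: [571.5, -167.9, 2.4]
tcp_rot: [3.141, 0.0, 1.497]
contact_force: [-0.0, -0.4, 1.5]
opening: 0.236
grasp_force: 26.6
```

Run:
```python
from h import *
import pickle
f=grab("wrist");pickle.dump(f,open("f3.pkl","wb"))
s=r.sense();print(s["eef_pos"],s["tcp_rot"],s["opening"],s["grasp_force"],s["contact_force"])
print(blob(pickle.load(open("f2.pkl","rb")),(270,150,350,320),8,200)); print(blob(f,(270,150,350,320),8,200))
```

```text
[ 571.53054736 -167.86199021    2.35677507] [3.14149079e+00 1.40911049e-05 1.49680592e+00] 0.23292946518129745 26.6147580742836 [-1.13751422 -0.48709906  0.86803486]
(((570.612548828125, -167.23988342285156), (72.77587890625, 21.20624542236328), 85.46868133544922), array([ 570.7184 , -165.15067], dtype=float32), array([ 294,  174,   43,  131, 5276], dtype=int32))
(((571.5337524414062, -166.9686279296875), (73.182861328125, 21.164291381835938), 85.87578582763672), array([ 571.61743, -164.94579], dtype=float32), array([ 294,  178,   46,  141, 5999], dtype=int32))
```

>>> arm_command:
  deltas:
    - {"hand": 15, "tx": 0, "ty": 0, "tz": -57, "wx": 0, "wy": 0, "wz": 0}
    - {"hand": 15, "tx": 0, "ty": 0, "tz": -60, "wx": 0, "wy": 0, "wz": 0}
    - {"hand": 15, "tx": 0, "ty": 0, "tz": -60, "wx": 0, "wy": 0, "wz": 0}
    - {"hand": 15, "tx": 49.2, "ty": -21.9, "tz": 0, "wx": 0, "wy": 0, "wz": 0}
    - {"hand": 15, "tx": 49.2, "ty": -21.9, "tz": 0, "wx": 0, "wy": 0, "wz": 0}
    - {"hand": 15, "tx": 49.2, "ty": -21.9, "tz": 0, "wx": 0, "wy": 0, "wz": 0}
    - {"hand": 15, "tx": 49.2, "ty": -21.9, "tz": 0, "wx": 0, "wy": 0, "wz": 0}
    - {"hand": 15, "tx": 49.2, "ty": -21.9, "tz": 0, "wx": 0, "wy": 0, "wz": 0}

```text
clock: 5.8
eef_pos: [479.7, 87.0, 179.5]
tcp_rot: [3.141, -0.0, 1.496]
contact_force: [0.8, 0.8, 0.4]
opening: 0.233
grasp_force: 26.5
```

>>> arm_command:
  deltas:
    - {"hand": 15, "tx": 49.2, "ty": -21.9, "tz": 0, "wx": 0, "wy": 0, "wz": 0}
    - {"hand": 15, "tx": 0, "ty": 0, "tz": 0, "wx": 0, "wy": 0, "wz": -0.18}
    - {"hand": 15, "tx": 0, "ty": 0, "tz": 0, "wx": 0, "wy": 0, "wz": -0.18}
    - {"hand": 15, "tx": 0, "ty": 0, "tz": 0, "wx": 0, "wy": 0, "wz": -0.18}
    - {"hand": 15, "tx": 0, "ty": 0, "tz": 0, "wx": 0, "wy": 0, "wz": -0.18}
    - {"hand": 15, "tx": 0, "ty": 0, "tz": 0, "wx": 0, "wy": 0, "wz": -0.18}
    - {"hand": 15, "tx": 0, "ty": 0, "tz": 0, "wx": 0, "wy": 0, "wz": -0.18}
    - {"hand": 15, "tx": 0, "ty": 0, "tz": 0, "wx": 0, "wy": 0, "wz": -0.18}

```text
clock: 6.8
eef_pos: [462.2, 136.2, 179.3]
tcp_rot: [-3.142, -0.0, 2.763]
contact_force: [0.9, -0.4, -0.1]
opening: 0.234
grasp_force: 26.5
```

>>> arm_command:
  deltas:
    - {"hand": 15, "tx": 0, "ty": 0, "tz": 0, "wx": 0, "wy": 0, "wz": -0.18}
    - {"hand": 15, "tx": 0, "ty": 0, "tz": 0, "wx": 0, "wy": 0, "wz": -0.18}
    - {"hand": 15, "tx": 0, "ty": 0, "tz": 0, "wx": 0, "wy": 0, "wz": -0.05}
    - {"hand": 15, "tx": 0, "ty": 0, "tz": 0, "wx": 0, "wy": 0, "wz": 0}

```text
clock: 7.3
eef_pos: [462.2, 136.2, 179.3]
tcp_rot: [-3.142, 0.0, -3.117]
contact_force: [0.2, -0.1, 0.3]
opening: 0.236
grasp_force: 26.5
```

Run:
```python
from h import *
import pickle
f=grab("wrist");pickle.dump(f,open("f4.pkl","wb"));save(f,"w4.png",None,1.25)
s=r.sense();print(s["eef_pos"],s["tcp_rot"],s["opening"],s["grasp_force"],s["contact_force"])
```

```text
[462.20369556 136.23879429 179.30653748] [ 3.14158846e+00  1.87233271e-05 -3.11766119e+00] 0.2303817927510549 26.53277724981308 [ 0.13695297 -0.1048878  -0.57046843]
```

View pics/w4.png

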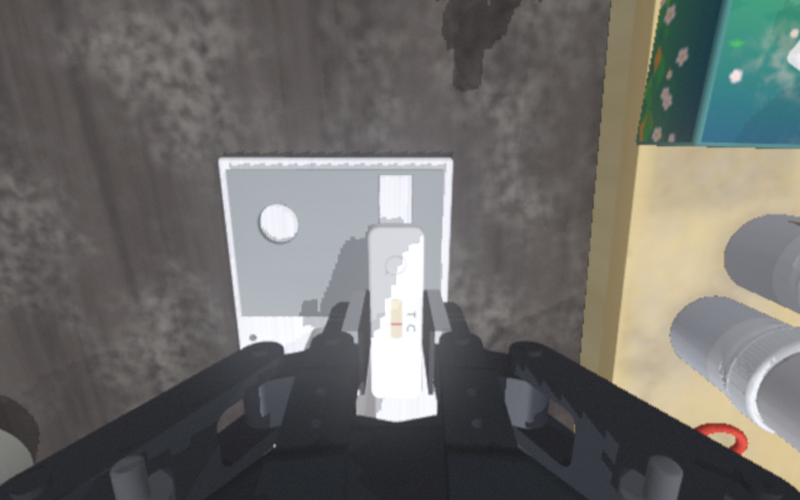

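The wrist view (1.25x) shows the held card over the stand. The card recess end is at (380–412, 175), the round recess at (278,224), and the slab corners at (220,158) and (452,158).

Run:
```python
from h import *
import pickle
np.set_printoptions(precision=1,suppress=True)
f=pickle.load(open("f4.pkl","rb"));k=1.25
for n,u,v,z in [("slabR",220,158,7),("slabL",452,158,7),("insR",226,169,12),("insL",446,169,12),("insR2",241,316,12),("rec1",380,175,12),("rec2",412,175,12),("rec1b",379,222,7),("rec2b",412,222,7)]:
    print(n,at(f,u/k,v/k,z))
b=blob(f,(200,155,245,200),8.5,200);print("round",b)
b=blob(f,(300,138,334,175),7,200);print("rec",b)
g=cv2.cvtColor(f["image"],cv2.COLOR_RGB2GRAY)
print(g[165,296:336]); print(g[132:150,316]); print(g[178,170:200])
print([at(f,u,165,12)[1] for u in (303.5,330)])
```

```text
slabR [413.4  -4.3   7. ]
slabL [408.8 179.6   7. ]
insR [421.4   1.8  12. ]
insL [417.2 174.7  12. ]
insR2 [547.4   3.6  12. ]
rec1 [423.1 122.9  12. ]
rec2 [422.5 148.2  12. ]
rec1b [462.  122.4   7. ]
rec2b [461.3 149.8   7. ]
round (((463.3628234863281, 39.89912033081055), (28.878101348876953, 29.539958953857422), 87.57810974121094), array([463.3,  40. ], dtype=float32), array([209, 163,  29,  29, 661], dtype=int32))
rec (((440.56817626953125, 134.7154998779297), (34.64914321899414, 25.65718650817871), 1.4164592027664185), array([440.4, 135. ], dtype=float32), array([303, 140,  26,  35, 882], dtype=int32))
[177 178 177 178 179 177 172 187 236 248 248 247 248 248 248 246 247 249
 248 246 247 247 245 245 246 248 248 247 248 241 238 238 234 189 172 177
 178 178 178 177]
[197 197 195 172 168 176 175 177 217 239 244 244 245 244 244 245 245 245]
[ 95  95  95  95  94  97  97  96  92 104 168 218 233 234 223 193 176 174
 174 175 173 175 174 175 175 175 175 176 176 176]
[np.float64(122.76878212036874), np.float64(149.4573200768907)]
```

>>> arm_command:
  deltas:
    - {"hand": 15, "tx": -0.8, "ty": -0.4, "tz": 50, "wx": 0, "wy": 0, "wz": 0}
    - {"hand": 15, "tx": 0, "ty": 0, "tz": 55, "wx": 0, "wy": 0, "wz": 0}
    - {"hand": 15, "tx": 0, "ty": 0, "tz": 40, "wx": 0, "wy": 0, "wz": 0}
    - {"hand": 15, "tx": 0, "ty": 0, "tz": 18, "wx": 0, "wy": 0, "wz": 0}
    - {"hand": 15, "tx": 0, "ty": 0, "tz": 0, "wx": 0, "wy": 0, "wz": 0}

```text
clock: 7.98
eef_pos: [462.0, 135.6, 15.1]
tcp_rot: [-3.141, -0.003, -3.117]
contact_force: [0.3, -0.1, -0.5]
opening: 0.237
grasp_force: 26.5
```

Run:
```python
from h import *
import pickle
f=grab("wrist");pickle.dump(f,open("f5.pkl","wb"));save(f,"w5.png",(220,120,420,320),3)
s=r.sense();print(s["eef_pos"],s["tcp_rot"],s["opening"],s["grasp_force"],s["contact_force"])
```

```text
[462.86557134 135.77858611  16.12288603] [-3.14131174e+00 -1.03900945e-03 -3.11725471e+00] 0.2347280308726032 26.53264492750168 [ 0.5351711  -0.39915941  0.39440345]
```

View pics/w5.png

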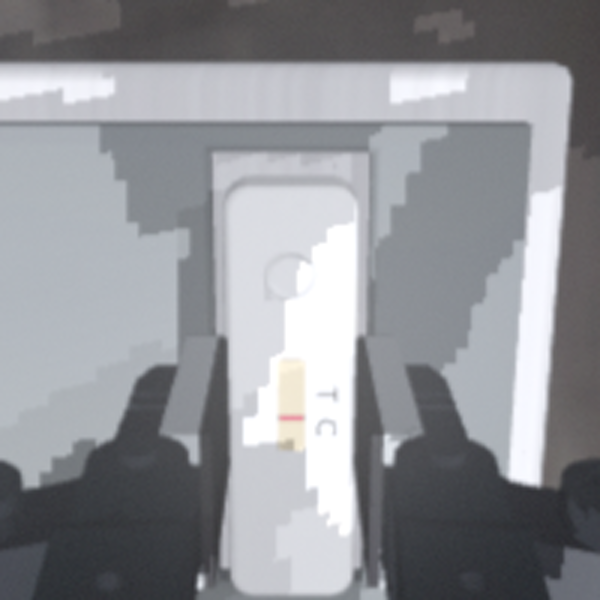

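The card is centred across the recess (card 226–357, recess 213–371 in the crop). I check lengthwise numerically.

Run:
```python
from h import *
import pickle
np.set_printoptions(precision=1,suppress=True)
f=pickle.load(open("f5.pkl","rb"));p=lambda x,y:(220+x/3,120+y/3)
print("card near/far",at(f,*p(291,178),22.5),at(f,*p(291,595),22.5),"rim near",at(f,*p(291,151),12), "lat card",at(f,*p(226,300),22.5),at(f,*p(358,300),22.5),"rec",at(f,*p(214,200),12),at(f,*p(371,200),12))
```

```text
card near/far [424.8 135.   22.5] [496.5 136.7  22.5] rim near [422.7 134.9  12. ] lat card [444.2 125.5  22.5] [443.7 145.8  22.5] rec [430.9 122.7  12. ] [430.3 148.   12. ]
```

>>> arm_command:
  deltas:
    - {"hand": 15, "tx": -1.5, "ty": 0, "tz": 0, "wx": 0, "wy": 0, "wz": 0}
    - {"hand": 15, "tx": 0, "ty": 0, "tz": 3, "wx": 0, "wy": 0, "wz": 0}
    - {"hand": 15, "tx": 0, "ty": 0, "tz": 2, "wx": 0, "wy": 0, "wz": 0}
    - {"hand": 15, "tx": 0, "ty": 0, "tz": 0, "wx": 0, "wy": 0, "wz": 0}

```text
clock: 8.52
eef_pos: [465.1, 136.1, 12.2]
tcp_rot: [3.141, 0.001, -3.116]
contact_force: [-1.6, 0.1, 12.1]
opening: 0.234
grasp_force: 33.0
```

>>> arm_command:
  deltas:
    - {"hand": 15, "tx": 0, "ty": 0, "tz": 1, "wx": 0, "wy": 0, "wz": 0}
    - {"hand": 15, "tx": 0, "ty": 0, "tz": 0.5, "wx": 0, "wy": 0, "wz": 0}
    - {"hand": 15, "tx": 0, "ty": 0, "tz": 0, "wx": 0, "wy": 0, "wz": 0}

```text
clock: 8.9
eef_pos: [465.2, 136.1, 12.0]
tcp_rot: [3.141, 0.001, -3.117]
contact_force: [-8.3, -2.1, 36.3]
opening: 0.231
grasp_force: 46.2
```

The fingertips met the rim (TCP at 12.0), so the card is 2–3 mm above the floor, inside the recess. I back off and release.

>>> arm_command:
  deltas:
    - {"hand": 15, "tx": 0, "ty": 0, "tz": -2.6, "wx": 0, "wy": 0, "wz": 0}
    - {"hand": 15, "tx": 0, "ty": 0, "tz": 0, "wx": 0, "wy": 0, "wz": 0}
    - {"hand": 32, "tx": 0, "ty": 0, "tz": 0, "wx": 0, "wy": 0, "wz": 0}
    - {"hand": 32, "tx": 0, "ty": 0, "tz": 0, "wx": 0, "wy": 0, "wz": 0}
    - {"hand": 32, "tx": 0, "ty": 0, "tz": -2, "wx": 0, "wy": 0, "wz": 0}
    - {"hand": 36, "tx": 0, "ty": 0, "tz": -10, "wx": 0, "wy": 0, "wz": 0}
    - {"hand": 40, "tx": 0, "ty": 0, "tz": -50, "wx": 0, "wy": 0, "wz": 0}
    - {"hand": 40, "tx": 0, "ty": 0, "tz": 0, "wx": 0, "wy": 0, "wz": 0}

```text
clock: 9.9
eef_pos: [467.0, 136.6, 77.8]
tcp_rot: [3.14, 0.006, -3.116]
contact_force: [0.1, 0.2, 0.0]
opening: 0.469
grasp_force: 0.0
```

Run:
```python
from h import *
import pickle
f=grab("wrist");pickle.dump(f,open("f6.pkl","wb"));save(f,"w6.png",(180,90,440,290),3)
s=r.sense();print(s["eef_pos"],s["tcp_rot"],s["opening"],s["grasp_force"],s["contact_force"])
```

```text
[465.9466949  136.30190212  76.24887849] [ 3.14056342  0.00387673 -3.11645168] 0.46632521637311275 0.0 [-0.45423698 -0.223706    0.11065983]
```

View pics/w6.png

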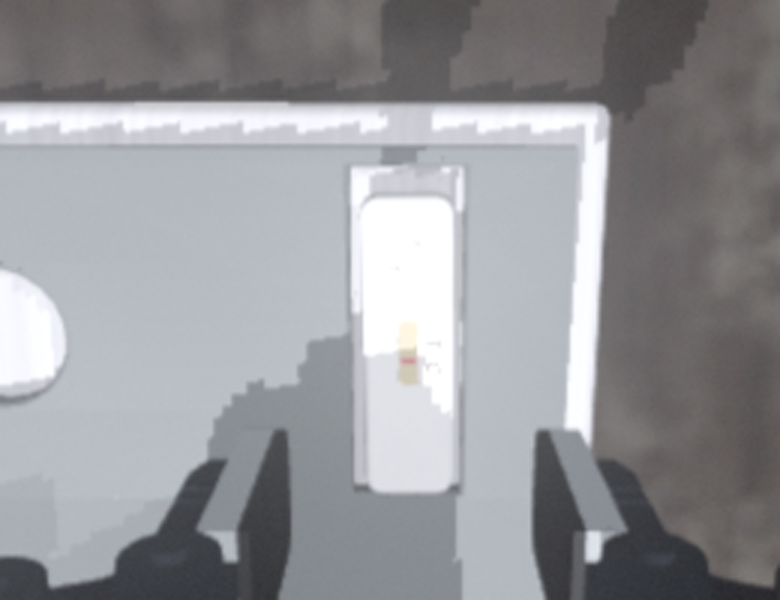

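The card looks slightly too far toward the housing: its far edge is at crop v=493 and the recess end at 488, so it may rest on the far rim. I compute.

Run:
```python
from h import *
import pickle
np.set_printoptions(precision=1,suppress=True)
f=pickle.load(open("f6.pkl","rb"));p=lambda x,y:(180+x/3,90+y/3)
print("card near",at(f,*p(408,197),16),"far16",at(f,*p(408,493),16),"far21",at(f,*p(408,493),21),"rim near",at(f,*p(408,166),12),"rim far",at(f,*p(357,489),12),at(f,*p(462,489),12))
print("lat",at(f,*p(362,300),16),at(f,*p(455,300),16),at(f,*p(352,300),12),at(f,*p(463,300),12),"cam",ray(f,0,0)[0])
print("round",blob(f,(150,170,205,230),12,200))
```

```text
card near [429.  135.5  16. ] far16 [500.2 137.2  16. ] far21 [497.7 137.2  21. ] rim near [422.7 135.3  12. ] rim far [501.4 124.8  12. ] [500.7 150.4  12. ]
lat [452.6 125.7  16. ] [452.1 146.7  16. ] [453.7 123.2  12. ] [453.1 148.8  12. ] cam [399.9 134.9 220.1]
round (((462.8682861328125, 41.545684814453125), (29.21932601928711, 29.41045379638672), 83.72249603271484), array([462.6,  41.4], dtype=float32), array([ 159,  179,   43,   42, 1371], dtype=int32))
```

The card lies flat: 429.0–500.2 at z=16 is 71 mm long, within the recess 422.7–501, and a tilt would contradict that length. Now the bottle.

>>> arm_command:
  deltas:
    - {"hand": 55, "tx": 0, "ty": 0, "tz": -50, "wx": 0, "wy": 0, "wz": 0}
    - {"hand": 55, "tx": 7.7, "ty": -58.3, "tz": -15, "wx": 0, "wy": 0, "wz": 0}
    - {"hand": 55, "tx": 7.7, "ty": -58.3, "tz": 0, "wx": 0, "wy": 0, "wz": 0}
    - {"hand": 55, "tx": 7.7, "ty": -58.3, "tz": 0, "wx": 0, "wy": 0, "wz": 0}
    - {"hand": 55, "tx": 7.7, "ty": -58.3, "tz": 0, "wx": 0, "wy": 0, "wz": 0}
    - {"hand": 55, "tx": 7.7, "ty": -58.3, "tz": 0, "wx": 0, "wy": 0, "wz": 0}
    - {"hand": 55, "tx": 7.7, "ty": -58.3, "tz": 0, "wx": 0, "wy": 0, "wz": 0}
    - {"hand": 55, "tx": 0, "ty": 0, "tz": 0, "wx": 0, "wy": 0, "wz": 0}

```text
clock: 10.95
eef_pos: [426.3, -218.2, 138.7]
tcp_rot: [-3.141, -0.001, -3.121]
contact_force: [-0.5, -0.2, -0.5]
opening: 0.646
grasp_force: 0.0
```

Run:
```python
from h import *
import pickle
np.set_printoptions(precision=1,suppress=True)
f=grab("wrist");pickle.dump(f,open("f7.pkl","wb"))
s=r.sense();print(s["eef_pos"],s["tcp_rot"],s["opening"],s["contact_force"])
for P in ((428.5,-214.5,0),(428.5,-214.5,46),(428.5,-214.5,68),s["eef_pos"]): print(proj(f,P))
save(f,"w7.png",(180,60,460,300),2.7)
```

```text
[ 426.3 -216.3  138.6] [ 3.1 -0.  -3.1] 0.6403095042917942 [-0.   1.5 -1.2]
[320.5 187.9]
[321.2 201.7]
[321.6 210.2]
[320.3 249.1]
```

View pics/w7.png

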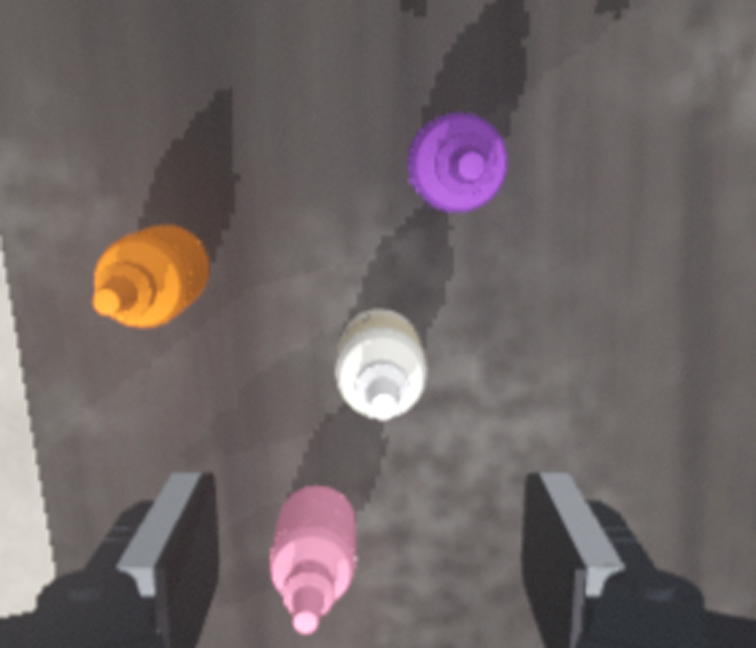

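The white bottle's tip is at crop (383,403), full-frame (321.9,209.3), which matches my estimate of (428.4,-214.4) within 1 mm. I approach, then correct.

>>> arm_command:
  deltas:
    - {"hand": 55, "tx": -2, "ty": 0, "tz": 40, "wx": 0, "wy": 0, "wz": 0}
    - {"hand": 55, "tx": 0, "ty": 0, "tz": 10, "wx": 0, "wy": 0, "wz": 0}
    - {"hand": 55, "tx": 0, "ty": 0, "tz": 0, "wx": 0, "wy": 0, "wz": 0}
    - {"hand": 55, "tx": 0, "ty": 0, "tz": 0, "wx": 0, "wy": 0, "wz": 0}

```text
clock: 11.5
eef_pos: [429.8, -214.6, 90.2]
tcp_rot: [-3.141, 0.001, -3.115]
contact_force: [-0.5, 0.3, 0.4]
opening: 0.642
grasp_force: 0.0
```

>>> arm_command:
  deltas:
    - {"hand": 55, "tx": 1.3, "ty": 0, "tz": 25, "wx": 0, "wy": 0, "wz": 0}
    - {"hand": 55, "tx": 0, "ty": 0, "tz": 25, "wx": 0, "wy": 0, "wz": 0}
    - {"hand": 55, "tx": 0, "ty": 0, "tz": 20, "wx": 0, "wy": 0, "wz": 0}
    - {"hand": 55, "tx": 0, "ty": 0, "tz": 8, "wx": 0, "wy": 0, "wz": 0}
    - {"hand": 20, "tx": 0, "ty": 0, "tz": 0, "wx": 0, "wy": 0, "wz": 0}
    - {"hand": 20, "tx": 0, "ty": 0, "tz": 0, "wx": 0, "wy": 0, "wz": 0}
    - {"hand": 20, "tx": 0, "ty": 0, "tz": 0, "wx": 0, "wy": 0, "wz": 0}
    - {"hand": 20, "tx": 0, "ty": 0, "tz": 0, "wx": 0, "wy": 0, "wz": 0}
  squeeze: 25

```text
clock: 12.5
eef_pos: [428.6, -215.2, 12.2]
tcp_rot: [-3.141, 0.001, -3.116]
contact_force: [0.3, 0.6, 7.8]
opening: 0.309
grasp_force: 25.3
```

>>> arm_command:
  deltas:
    - {"hand": 20, "tx": 0, "ty": 0, "tz": -30, "wx": 0, "wy": 0, "wz": 0}
    - {"hand": 20, "tx": 0, "ty": 0, "tz": -58, "wx": 0, "wy": 0, "wz": 0}
    - {"hand": 20, "tx": -8.3, "ty": 51, "tz": 0, "wx": 0, "wy": 0, "wz": 0}
    - {"hand": 20, "tx": -8.3, "ty": 51, "tz": 0, "wx": 0, "wy": 0, "wz": 0}
    - {"hand": 20, "tx": -8.3, "ty": 51, "tz": 0, "wx": 0, "wy": 0, "wz": 0}
    - {"hand": 20, "tx": -8.3, "ty": 51, "tz": 0, "wx": 0, "wy": 0, "wz": 0}
    - {"hand": 20, "tx": -8.3, "ty": 51, "tz": 0, "wx": 0, "wy": 0, "wz": 0}
    - {"hand": 20, "tx": 0, "ty": 0, "tz": 0, "wx": 0, "wy": 0, "wz": 0}

```text
clock: 13.5
eef_pos: [463.5, 43.8, 99.8]
tcp_rot: [3.141, 0.001, -3.112]
contact_force: [-0.2, -0.4, -1.3]
opening: 0.316
grasp_force: 24.9
```

Run:
```python
from h import *
import pickle
np.set_printoptions(precision=1,suppress=True)
f=grab("wrist");pickle.dump(f,open("f8.pkl","wb"));save(f,"w8.png",(180,60,460,300),2.7)
s=r.sense();print(s["eef_pos"],s["tcp_rot"],s["opening"],s["grasp_force"],s["contact_force"])
P=s["eef_pos"]; print("tip",proj(f,P+[0,0,56]),"rim pts",[proj(f,(463.5+dx,41+dy,12)) for dx,dy in((-16.25,0),(16.25,0),(0,16.25),(0,-16.25))])
g=cv2.cvtColor(f["image"],cv2.COLOR_RGB2GRAY)
c=proj(f,(463.5,41,12)).astype(int);print(c)
for v in range(c[1]-32,c[1]+30,4): print(v,g[v,c[0]-40:c[0]+40:2])
```

```text
[463.   42.3  99.6] [-3.1  0.  -3.1] 0.3101335379637566 24.94102262852266 [ 1.4  0.  -1. ]
tip [311.6 321.3] rim pts [array([313.3, 179.9]), array([312.2, 220.3]), array([333.7, 201. ]), array([291.7, 199.8])]
[312 200]
168 [197 197 197 197 197 197 198 198 198 198 198 198 198 198 199 198 198 198
 198 197 197 197 197 197 197 197 197 197 197 197 197 197 197 197 197 196
 196 196 196 196]
172 [198 199 198 197 198 198 197 197 198 198 198 198 198 198 198 197 198 199
 199 198 198 198 198 198 197 197 197 197 197 197 197 197 198 197 197 196
 197 196 197 196]
176 [198 198 197 198 197 198 198 199 199 199 199 200 198 198 198 199 199 198
 198 199 199 198 198 199 198 198 198 198 198 198 197 198 198 197 198 197
 196 196 197 197]
180 [199 198 199 199 199 199 198 199 199 198 199 199 199 199 199 199 199 196
 197 197 198 194 187 197 196 198 198 198 197 197 197 198 197 197 197 197
 197 196 196 197]
184 [199 198 199 199 199 199 199 199 200 200 199 199 199 199 243 255 255 255
 255 255 255 255 253 252 249 229 196 198 199 198 198 197 197 197 197 197
 197 197 197 197]
188 [199 200 200 200 200 200 200 200 200
[... 1107 characters left out ...]
97 197 197
 198 197 197 197]
216 [202 201 202 202 202 202 202 202 202 202 201 197 166 146 190 214 215 221
 246 237 236 221 214 216 217 188 143 162 192 199 198 199 197 197 197 197
 197 197 196 197]
220 [202 202 202 202 202 203 202 202 202 203 203 202 202 201 187 169 157 168
 178 177 179 181 182 183 185 187 187 189 204 196 199 198 198 197 197 197
 197 197 196 196]
224 [203 203 203 202 202 202 203 203 202 202 202 202 202 192 169 168 162 160
 159 149 163 167 167 169 170 171 172 172 175 184 190 192 198 199 199 198
 199 198 198 197]
228 [203 202 203 203 203 203 202 202 202 202 202 199 170 157 153 153 130 126
 123 136 159 164 166 168 169 170 171 172 173 173 173 174 184 194 198 198
 198 198 198 199]
```

>>> arm_command:
  deltas:
    - {"hand": 20, "tx": 0.2, "ty": -1, "tz": 45, "wx": 0, "wy": 0, "wz": 0}
    - {"hand": 20, "tx": 0, "ty": 0, "tz": 27, "wx": 0, "wy": 0, "wz": 0}
    - {"hand": 20, "tx": 0, "ty": 0, "tz": 0, "wx": 0, "wy": 0, "wz": 0}
    - {"hand": 20, "tx": 0, "ty": 0, "tz": 0, "wx": 0, "wy": 0, "wz": 0}

```text
clock: 14.05
eef_pos: [463.2, 39.3, 28.2]
tcp_rot: [-3.142, 0.001, -3.117]
contact_force: [-0.3, 0.5, 0.2]
opening: 0.307
grasp_force: 24.9
```

Run:
```python
from h import *
import pickle
np.set_printoptions(precision=1,suppress=True)
f=grab("wrist");pickle.dump(f,open("f9.pkl","wb"));save(f,"w9.png",(220,100,420,300),3)
s=r.sense();print(s["eef_pos"],s["tcp_rot"],s["opening"],s["grasp_force"],s["contact_force"])
```

```text
[463.6  39.5  28.5] [ 3.1  0.  -3.1] 0.3072238400850554 24.9459197501983 [ 0.5 -0.3  0.5]
```

View pics/w9.png

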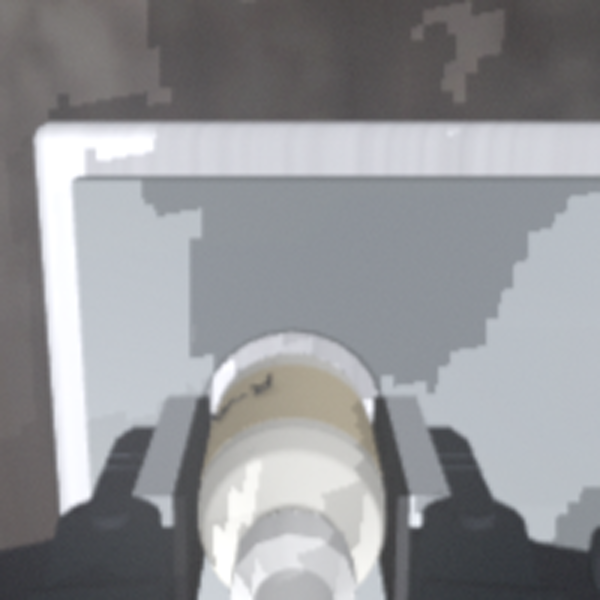

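The bottle sits over the round recess: rim arc top at crop (293,330), bottle near edge at (293,362), and body centre u≈293 against rim centre u≈295. I check lengthwise.

Run:
```python
from h import *
import pickle
np.set_printoptions(precision=1,suppress=True)
f=pickle.load(open("f9.pkl","rb"));p=lambda x,y:(220+x/3,100+y/3)
print("rim near",at(f,*p(293,331),12),"bottle near",at(f,*p(291,362),16.3),"rim sides",at(f,*p(208,392),12),at(f,*p(382,392),12),"body sides z46+16",at(f,*p(200,500),58),at(f,*p(387,500),58))
g=cv2.cvtColor(f["image"],cv2.COLOR_RGB2GRAY)
print(g[205:226,317])
```

```text
rim near [448.   39.6  12. ] bottle near [452.3  39.4  16.3] rim sides [460.   24.5  12. ] [459.3  56.2  12. ] body sides z46+16 [457.2  27.3  58. ] [456.6  52.3  58. ]
[148 147 148 146 140 154 182 194 196 205 210 210 200 186 178 177 169 162
 160 161 160]
```

Run:
```python
from h import *
import pickle
np.set_printoptions(precision=1,suppress=True,linewidth=200)
f=pickle.load(open("f9.pkl","rb"))
s=r.sense();P=np.array(s["eef_pos"]);g=cv2.cvtColor(f["image"],cv2.COLOR_RGB2GRAY)
for dx in(-2,0,2,4): print(dx,"tip",proj(f,P+[dx,0,55.8]),"shoulder near",proj(f,P+[dx-14,0,32]),"base near",proj(f,P+[dx-14,0,-12.2]),"base near+4",proj(f,P+[dx-14,0,-8.2]))
print(g[205:345,317])
f=pickle.load(open("f7.pkl","rb"));g=cv2.cvtColor(f["image"],cv2.COLOR_RGB2GRAY)
for z in (0,4,44): print(z,proj(f,(428.4-14,-214.4,z)))
print(g[165:220,322])
```

```text
-2 tip [316.8 318.9] shoulder near [317.7 247.9] base near [317.4 212.1] base near+4 [317.4 214.6]
0 tip [316.7 324.2] shoulder near [317.5 252.7] base near [317.3 215.8] base near+4 [317.3 218.3]
2 tip [316.5 329.5] shoulder near [317.4 257.4] base near [317.2 219.4] base near+4 [317.2 222. ]
4 tip [316.4 334.6] shoulder near [317.3 262.1] base near [317.1 222.9] base near+4 [317.1 225.6]
[148 147 148 146 140 154 182 194 196 205 210 210 200 186 178 177 169 162 160 161 160 160 160 160 161 160 161 160 160 161 162 160 160 162 173 177 180 188 194 198 197 198 199 199 206 216 222 227 228
 228 228 228 228 229 228 228 228 228 228 229 229 228 220 197 178 181 186 186 187 188 187 189 194 219 230 231 230 230 231 231 231 231 232 231 214 201 198 190 185 183 183 183 183 182 182 182 183 183
 183 183 182 182 182 183 182 182 182 183 204 235 255 255 255 255 255 255 255 255 255 255 255 255 255 255 255 255 249 218 208 207 206 188 132  67  57  54  52  51  49  53]
0 [321.  173.1]
4 [321.  173.9]
44 [321.7 183.7]
[ 91  91  90  91  89  89  88  87  90 116 160 169 164 165 164 169 177 193 201 209 223 230 231 232 232 232 233 229 208 195 226 236 235 234 220 206 203 204 203 202 213 255 255 255 255 255 255 255 255
 255 207 132 118 119 119]
```

>>> arm_command:
  deltas:
    - {"hand": 20, "tx": -0.3, "ty": 0.6, "tz": 0, "wx": 0, "wy": 0, "wz": 0}
    - {"hand": 20, "tx": 0, "ty": 0, "tz": 3, "wx": 0, "wy": 0, "wz": 0}
    - {"hand": 20, "tx": 0, "ty": 0, "tz": 2, "wx": 0, "wy": 0, "wz": 0}
    - {"hand": 20, "tx": 0, "ty": 0, "tz": 2, "wx": 0, "wy": 0, "wz": 0}
    - {"hand": 20, "tx": 0, "ty": 0, "tz": 0, "wx": 0, "wy": 0, "wz": 0}

```text
clock: 14.72
eef_pos: [462.9, 40.6, 20.2]
tcp_rot: [-3.142, -0.0, -3.116]
contact_force: [-0.6, -0.5, 0.8]
opening: 0.308
grasp_force: 24.9
```

No contact with the rim, so the bottle is inside. I go the last millimetre.

>>> arm_command:
  deltas:
    - {"hand": 20, "tx": 0, "ty": 0, "tz": 1, "wx": 0, "wy": 0, "wz": 0}
    - {"hand": 20, "tx": 0, "ty": 0, "tz": 0.5, "wx": 0, "wy": 0, "wz": 0}
    - {"hand": 20, "tx": 0, "ty": 0, "tz": 0, "wx": 0, "wy": 0, "wz": 0}

```text
clock: 15.1
eef_pos: [463.2, 40.6, 19.2]
tcp_rot: [3.142, 0.0, -3.116]
contact_force: [-2.0, 0.5, 6.9]
opening: 0.31
grasp_force: 25.6
```

The bottle rests on the floor of the round recess (contact at TCP 19.2 as predicted). I release, retreat upward, then go above the housing with the fingers shut.

>>> arm_command:
  deltas:
    - {"hand": 20, "tx": 0, "ty": 0, "tz": -0.6, "wx": 0, "wy": 0, "wz": 0}
    - {"hand": 45, "tx": 0, "ty": 0, "tz": 0, "wx": 0, "wy": 0, "wz": 0}
    - {"hand": 45, "tx": 0, "ty": 0, "tz": 0, "wx": 0, "wy": 0, "wz": 0}
    - {"hand": 45, "tx": 0, "ty": 0, "tz": -20, "wx": 0, "wy": 0, "wz": 0}
    - {"hand": 45, "tx": 0, "ty": 0, "tz": -55, "wx": 0, "wy": 0, "wz": 0}
    - {"hand": 45, "tx": 0, "ty": 0, "tz": -60, "wx": 0, "wy": 0, "wz": 0}
    - {"hand": 0, "tx": 0, "ty": 0, "tz": -60, "wx": 0, "wy": 0, "wz": 0}
    - {"hand": 0, "tx": 0, "ty": 0, "tz": -36, "wx": 0, "wy": 0, "wz": 0}

```text
clock: 16.1
eef_pos: [463.8, 40.7, 253.6]
tcp_rot: [3.141, 0.004, -3.116]
contact_force: [-0.2, 0.1, -1.2]
opening: 0.109
grasp_force: 0.0
```

>>> arm_command:
  deltas:
    - {"hand": 0, "tx": -52.7, "ty": 15.2, "tz": 0, "wx": 0, "wy": 0, "wz": 0}
    - {"hand": 0, "tx": -52.7, "ty": 15.2, "tz": 0, "wx": 0, "wy": 0, "wz": 0}
    - {"hand": 0, "tx": -52.7, "ty": 15.2, "tz": 0, "wx": 0, "wy": 0, "wz": 0}
    - {"hand": 0, "tx": 0, "ty": 0, "tz": 0, "wx": 0, "wy": 0, "wz": 0}
    - {"hand": 0, "tx": 0, "ty": 0, "tz": 0, "wx": 0, "wy": 0, "wz": 0}

```text
clock: 16.73
eef_pos: [619.3, 90.1, 249.7]
tcp_rot: [-3.141, -0.002, -3.116]
contact_force: [-0.3, -0.0, -0.3]
opening: -0.002
grasp_force: 0.0
```

Run:
```python
from h import *
import pickle
np.set_printoptions(precision=1,suppress=True,linewidth=200)
f=grab("wrist");pickle.dump(f,open("f10.pkl","wb"))
s=r.sense();print(s["eef_pos"],s["tcp_rot"],s["opening"],s["contact_force"])
print("exp head",proj(f,(582,91,144)),"btn",proj(f,(636,93,130)),"tcp",proj(f,s["eef_pos"]))
g=cv2.cvtColor(f["image"],cv2.COLOR_RGB2GRAY)
b=cv2.resize(g[100:300,240:400],None,fx=.25,fy=.25,interpolation=cv2.INTER_AREA)
for i,row in enumerate(b): print(100+4*i," ".join("%3d"%x for x in row))
# bottle tip check
sc=pickle.load(open("f0.pkl","rb"));S=sc["scene"];D=sc["side"]
def tri(p,q):
    c1,d1=ray(S,*p);c2,d2=ray(D,*q);A=np.array([d1,-d2]).T;t=np.linalg.lstsq(A,c2-c1,rcond=None)[0];a=c1+d1*t[0];e=c2+d2*t[1];return (a+e)/2,np.linalg.norm(a-e)
print("monitor",tri((308/1.25,42/1.25),(268/1.25,262/1.25)),tri((318/1.25,162/1.25),(290/1.25,403/1.25)))
```

```text
[619.   89.9 250. ] [-3.1 -0.  -3.1] -0.0039022266440438473 [-0.2 -0.6 -0.2]
exp head [318.8 149.8] btn [319.3 209.2] tcp [316. 249.]
100 200 164 148 148 148 148 148 149 149 149 149 146 122 115 115 124 115 115 115 115 114 114 114 114 114 114 114 114 114 114 114 114 121 148 147 148 147 153 211 115
104 199 188 181 183 183 182 183 182 184 183 183 183 150 138 139 138 136 133 131 133 133 133 132 132 132 134 133 133 134 133 134 134 149 178 179 179 178 188 211 102
108 197 214 214 217 217 216 217 215 218 217 216 220 187 168 169 168 165 166 165 168 167 168 166 167 167 169 169 167 168 169 169 168 182 214 218 216 216 216 210 100
112 189 215 216 218 218 219 219 217 220 219 218 222 191 180 171 170 168 168 167 170 168 169 169 168 169 171 171 171 170 171 171 170 193 217 219 219 216 216 204  98
116 182 215 216 218 219 220 219 217 221 219 219 222 220 212 171 156 154 156 156 156 155 156 155 155 162 170 171 171 170 171 171 170 193 217 219 219 216 216 198  95
120 178 216 205 210 220 220 220 218 221 220 219 221 206 214 209 197 181 164 158 159 159 159 178 178 170 184 195 172 171 171 171 170 192 217 219 21
[... 6666 characters left out ...]
 34  36  36  36  36  36  36  35  35  34  32  32  32  32  34  34  33  36  39
288  35  40  45  42  33  32  33  34  34  34  36  36  36  36  35  33  35  34  39  41  36  32  35  36  35  35  33  34  35  35  34  32  31  31  31  34  34  33  33  33
292  41  42  45  37  31  32  31  31  32  31  32  32  32  33  34  33  32  33  38  39  36  30  32  33  32  31  30  31  31  31  31  30  31  30  30  33  35  34  34  32
296  41  42  41  33  32  33  34  34  34  34  34  34  34  34  33  34  32  34  36  52  46  30  30  33  33  32  33  33  33  33  33  33  33  32  30  33  34  34  34  34
monitor (array([774.2, 236.2, 352.7]), np.float64(17.096314536714853)) (array([780.2, 254. ,  61.2]), np.float64(6.707374181651396))
```

The numeric profile puts the button's black disc at (318,207), giving (635,92), and the head top at (319,149), giving (581.5,91.3). The spacing is 54 mm as given. I move over the button and press.

>>> arm_command:
  deltas:
    - {"hand": 0, "tx": -16, "ty": 1.7, "tz": 40, "wx": 0, "wy": 0, "wz": 0}
    - {"hand": 0, "tx": 0, "ty": 0, "tz": 40, "wx": 0, "wy": 0, "wz": 0}
    - {"hand": 0, "tx": 0, "ty": 0, "tz": 25, "wx": 0, "wy": 0, "wz": 0}
    - {"hand": 0, "tx": 0, "ty": 0, "tz": 7, "wx": 0, "wy": 0, "wz": 0}
    - {"hand": 0, "tx": 0, "ty": 0, "tz": 0, "wx": 0, "wy": 0, "wz": 0}
    - {"hand": 0, "tx": 0, "ty": 0, "tz": 0, "wx": 0, "wy": 0, "wz": 0}

```text
clock: 17.52
eef_pos: [636.6, 92.4, 140.1]
tcp_rot: [3.141, 0.002, -3.116]
contact_force: [0.9, 0.3, -0.4]
opening: -0.002
grasp_force: 0.0
```

>>> arm_command:
  deltas:
    - {"hand": 0, "tx": 0, "ty": 0, "tz": 6, "wx": 0, "wy": 0, "wz": 0}
    - {"hand": 0, "tx": 0, "ty": 0, "tz": 4, "wx": 0, "wy": 0, "wz": 0}
    - {"hand": 0, "tx": 0, "ty": 0, "tz": 2, "wx": 0, "wy": 0, "wz": 0}
    - {"hand": 0, "tx": 0, "ty": 0, "tz": 0, "wx": 0, "wy": 0, "wz": 0}

```text
clock: 18.02
eef_pos: [636.8, 92.4, 128.0]
tcp_rot: [3.141, 0.002, -3.116]
contact_force: [-1.2, -0.1, 13.5]
opening: -0.004
grasp_force: 6.2
```

Run:
```python
from h import *
import pickle
np.set_printoptions(precision=1,suppress=True,linewidth=200)
s=r.sense();print(s["eef_pos"],s["contact_force"])
f0=pickle.load(open("f0.pkl","rb"))
w=grab("wrist");pickle.dump(w,open("f11.pkl","wb"))
for z in(131,144,160,170,180): print(z,[proj(w,(581.5+a,91.3+b,z)).round() for a,b in((-18,-15),(-18,15),(18,0))])
g=cv2.cvtColor(w["image"],cv2.COLOR_RGB2GRAY)
b=cv2.resize(g[40:240,240:400],None,fx=.25,fy=.2,interpolation=cv2.INTER_AREA)
for i,row in enumerate(b): print(40+5*i," ".join("%3d"%x for x in row))
```

```text
[636.8  92.4 128. ] [-1.2 -0.1 13.5]
131 [array([283.,  94.]), array([353.,  96.]), array([316., 177.])]
144 [array([279.,  92.]), array([357.,  94.]), array([316., 184.])]
160 [array([274.,  89.]), array([363.,  92.]), array([316., 193.])]
170 [array([270.,  87.]), array([367.,  90.]), array([316., 201.])]
180 [array([264.,  84.]), array([373.,  87.]), array([316., 210.])]
40 145 145 145 145 145 145 145 145 145 145 145 145 144 144 144 129 109 108 108 109 109 109 108 108 108 108 108 108 108 108 108 109 109 109 109 109 109 109 110 110
45 146 146 146 146 146 145 145 145 145 145 145 145 145 145 140 114 109 109 108 108 108 108 108 108 108 108 108 109 109 109 109 109 109 109 110 110 110 110 110 122
50 146 145 145 145 145 145 145 145 145 145 144 144 144 144 132 108 108 108 108 108 108 108 108 108 108 108 108 108 108 109 109 109 109 109 110 110 110 110 110 135
55 145 146 146 145 146 145 145 145 143 130 125 119 120 143 112 108 108 108 108 107 107 107 107 107 107 108 108 108 108 108 108 109 109 109 109 109 110 109 110 137
60 146 146 146 146 146 146 146 145 126 110 110 109 117 128 109 108 108 
[... 5124 characters left out ...]
 183 229 231 210 213 218 217 216 216 215 217
220 213 213 211 212 213 211 234 235 235 235 234 172 128 146 136 115 114 114 114 113 113 113 113 114 113 126 175 182 187 220 231 231 209 214 218 217 216 216 216 216
225 213 213 211 212 212 210 234 235 235 232 220 131 150 154 132 114 110 102  91  93 103 110 112 112 113 113 120 179 194 232 232 230 208 214 218 218 216 216 217 216
230 214 212 211 212 212 209 234 235 235 232 186 152 155 154 123  98  98  95  77  63  88  98 111 112 113 113 113 167 228 232 232 230 208 215 218 217 216 216 217 216
235 151 150 150 150 150 189 233 235 234 229 156 152 150 147  90  81 116 115  84  62 105 115 108  88 112 112 113 147 232 232 232 229 184 153 155 155 154 154 155 154
```

The head has popped: in the wrist image its top is 88 px wide with its rear edge at v≈198, so its top is at about z 165. I rise, go over the head with the fingers open, and re-measure.

>>> arm_command:
  deltas:
    - {"hand": 0, "tx": 0, "ty": 0, "tz": -30, "wx": 0, "wy": 0, "wz": 0}
    - {"hand": 0, "tx": 0, "ty": 0, "tz": -50, "wx": 0, "wy": 0, "wz": 0}
    - {"hand": 60, "tx": 0, "ty": 0, "tz": -20, "wx": 0, "wy": 0, "wz": 0}
    - {"hand": 60, "tx": 27.6, "ty": 0.1, "tz": 0, "wx": 0, "wy": 0, "wz": 0}
    - {"hand": 60, "tx": 27.6, "ty": 0.1, "tz": 0, "wx": 0, "wy": 0, "wz": 0}
    - {"hand": 60, "tx": 0, "ty": 0, "tz": 0, "wx": 0, "wy": 0, "wz": 0}
    - {"hand": 60, "tx": 0, "ty": 0, "tz": 0, "wx": 0, "wy": 0, "wz": 0}

```text
clock: 18.95
eef_pos: [581.4, 91.2, 226.6]
tcp_rot: [3.142, 0.001, -3.116]
contact_force: [-0.6, 0.1, 1.1]
opening: 0.701
grasp_force: 0.0
```

Run:
```python
from h import *
import pickle
np.set_printoptions(precision=1,suppress=True,linewidth=200)
w=grab("wrist");pickle.dump(w,open("f12.pkl","wb"))
s=r.sense();print(s["eef_pos"],s["contact_force"],s["opening"])
for z in(144,155,165,175,185): print(z,[proj(w,(581.5+a,91.3+b,z)) for a,b in((-18,-15),(-18,15),(18,-15),(18,15))])
g=cv2.cvtColor(w["image"],cv2.COLOR_RGB2GRAY)
# dark widths
for v in range(140,260,8):
    row=g[v,260:380]; d=np.nonzero(row<95)[0]; print(v,(d.min()+260,d.max()+260,len(d)) if len(d) else None)
print(g[140:270:2,318])
```

```text
[581.6  91.2 226.5] [-0.1 -0.3  0.2] 0.6998972477480662
144 [array([297. , 178.9]), array([337.4, 179.9]), array([296.6, 224.6]), array([335.4, 225.5])]
155 [array([296. , 182.2]), array([338.4, 183.2]), array([295.6, 229.9]), array([336.3, 230.8])]
165 [array([295.1, 185.4]), array([339.4, 186.5]), array([294.7, 235.1]), array([337.2, 236.1])]
175 [array([294., 189.]), array([340.5, 190.1]), array([293.7, 240.8]), array([338.1, 241.8])]
185 [array([292.9, 192.9]), array([341.7, 194.1]), array([292.6, 247. ]), array([339.2, 248.1])]
140 None
148 None
156 None
164 None
172 (np.int64(270), np.int64(279), 10)
180 (np.int64(269), np.int64(333), 46)
188 (np.int64(270), np.int64(336), 52)
196 (np.int64(295), np.int64(337), 43)
204 (np.int64(294), np.int64(337), 44)
212 (np.int64(295), np.int64(336), 42)
220 (np.int64(295), np.int64(336), 42)
228 (np.int64(296), np.int64(335), 40)
236 (np.int64(305), np.int64(331), 27)
244 None
252 (np.int64(260), np.int64(379), 74)
[149 164 169 168 167 155 137 137 137 138 138 138 138 142 178 182 145  97  97  96  88  65  68  63  67  68  70  73  73  73  76  77  75  78  77  78  78  79  77  78  77  78  78  79  78  77  77  77  73
 106 120 113 115 109  70  63  64  69  70  70  70  72  71  69  70]
```

The head's rear edge is at v≈237, so its top is at about z 166 (lifted 22 mm) and it is centred within 0.5 mm. I descend and grip at z≈152.

>>> arm_command:
  deltas:
    - {"hand": 60, "tx": 0, "ty": -0.5, "tz": 40, "wx": 0, "wy": 0, "wz": 0}
    - {"hand": 60, "tx": 0, "ty": 0, "tz": 35, "wx": 0, "wy": 0, "wz": 0}
    - {"hand": 60, "tx": 0, "ty": 0, "tz": 19, "wx": 0, "wy": 0, "wz": 0}
    - {"hand": 60, "tx": 0, "ty": 0, "tz": 0, "wx": 0, "wy": 0, "wz": 0}
    - {"hand": 20, "tx": 0, "ty": 0, "tz": 0, "wx": 0, "wy": 0, "wz": 0}
    - {"hand": 20, "tx": 0, "ty": 0, "tz": 0, "wx": 0, "wy": 0, "wz": 0}
    - {"hand": 20, "tx": 0, "ty": 0, "tz": 0, "wx": 0, "wy": 0, "wz": 0}
    - {"hand": 20, "tx": 0, "ty": 0, "tz": 0, "wx": 0, "wy": 0, "wz": 0}
  squeeze: 60

```text
clock: 20.0
eef_pos: [581.8, 90.6, 133.3]
tcp_rot: [3.142, 0.002, -3.116]
contact_force: [4.0, -2.1, -1.2]
opening: 0.342
grasp_force: 63.1
```

>>> arm_command:
  deltas:
    - {"hand": 20, "tx": 0, "ty": 0, "tz": -6, "wx": 0, "wy": 0, "wz": 0}
    - {"hand": 20, "tx": 0, "ty": 0, "tz": -10, "wx": 0, "wy": 0, "wz": 0}
    - {"hand": 20, "tx": 0, "ty": 0, "tz": -10, "wx": 0, "wy": 0, "wz": 0}
    - {"hand": 20, "tx": 0, "ty": 0, "tz": -8, "wx": 0, "wy": 0, "wz": 0}
    - {"hand": 20, "tx": 0, "ty": 0, "tz": -8, "wx": 0, "wy": 0, "wz": 0}
    - {"hand": 20, "tx": 0, "ty": 0, "tz": -10, "wx": 0, "wy": 0, "wz": 0}
    - {"hand": 20, "tx": 0, "ty": 0, "tz": -10, "wx": 0, "wy": 0, "wz": 0}
    - {"hand": 20, "tx": 0, "ty": 0, "tz": -10, "wx": 0, "wy": 0, "wz": 0}
  squeeze: 60

```text
clock: 21.0
eef_pos: [581.5, 90.6, 205.0]
tcp_rot: [3.142, 0.002, -3.116]
contact_force: [7.2, -0.9, -3.5]
opening: 0.34
grasp_force: 62.4
```

>>> arm_command:
  deltas:
    - {"hand": 20, "tx": 0, "ty": 0, "tz": -8, "wx": 0, "wy": 0, "wz": 0}
    - {"hand": 20, "tx": 0, "ty": 0, "tz": -5, "wx": 0, "wy": 0, "wz": 0}
    - {"hand": 20, "tx": 0, "ty": 0, "tz": 0, "wx": 0, "wy": 0, "wz": 0}
    - {"hand": 20, "tx": 0, "ty": 0, "tz": 0, "wx": 0, "wy": 0, "wz": 0}

```text
clock: 21.5
eef_pos: [581.5, 90.6, 218.0]
tcp_rot: [3.142, 0.002, -3.116]
contact_force: [5.8, -1.2, -1.8]
opening: 0.342
grasp_force: 62.6
```

>>> arm_command:
  deltas:
    - {"hand": 20, "tx": 0, "ty": 0, "tz": -4, "wx": 0, "wy": 0, "wz": 0}
    - {"hand": 20, "tx": 0, "ty": 0, "tz": -3, "wx": 0, "wy": 0, "wz": 0}
    - {"hand": 20, "tx": 0, "ty": 0, "tz": -2, "wx": 0, "wy": 0, "wz": 0}
    - {"hand": 20, "tx": 0, "ty": 0, "tz": 0, "wx": 0, "wy": 0, "wz": 0}

```text
clock: 22.0
eef_pos: [581.5, 90.6, 227.0]
tcp_rot: [3.142, 0.002, -3.116]
contact_force: [6.4, -1.9, -1.3]
opening: 0.337
grasp_force: 62.6
```

>>> arm_command:
  deltas:
    - {"hand": 20, "tx": 0, "ty": 0, "tz": -1.5, "wx": 0, "wy": 0, "wz": 0}
    - {"hand": 20, "tx": 0, "ty": 0, "tz": 0, "wx": 0, "wy": 0, "wz": 0}

```text
clock: 22.25
eef_pos: [581.5, 90.6, 228.4]
tcp_rot: [-3.142, 0.002, -3.116]
contact_force: [5.7, -2.2, -0.7]
opening: 0.344
grasp_force: 62.6
```

>>> arm_command:
  deltas:
    - {"hand": 20, "tx": 0, "ty": 0, "tz": -1.5, "wx": 0, "wy": 0, "wz": 0}
    - {"hand": 20, "tx": 0, "ty": 0, "tz": -1.5, "wx": 0, "wy": 0, "wz": 0}
    - {"hand": 20, "tx": 0, "ty": 0, "tz": 0, "wx": 0, "wy": 0, "wz": 0}

```text
clock: 22.62
eef_pos: [581.4, 90.6, 230.8]
tcp_rot: [-3.142, 0.001, -3.116]
contact_force: [7.5, -1.1, -5.8]
opening: 0.34
grasp_force: 62.0
```

>>> arm_command:
  deltas:
    - {"hand": 20, "tx": 0, "ty": 0, "tz": -1.5, "wx": 0, "wy": 0, "wz": 0}
    - {"hand": 20, "tx": 0, "ty": 0, "tz": 0, "wx": 0, "wy": 0, "wz": 0}
    - {"hand": 20, "tx": 0, "ty": 0, "tz": 0, "wx": 0, "wy": 0, "wz": 0}

```text
clock: 23.0
eef_pos: [581.2, 90.6, 230.9]
tcp_rot: [-3.141, 0.0, -3.116]
contact_force: [10.9, -0.9, -16.3]
opening: 0.344
grasp_force: 61.5
```

The stop is at z=230.8, 97.6 mm above the grip height. With the 22 mm pop that is 120 mm, and the force is rising without slip. A last numeric check of card, bottle and head before handing in.

Run:
```python
from h import *
import pickle
np.set_printoptions(precision=1,suppress=True,linewidth=200)
s=r.sense();print(s["eef_pos"],s["contact_force"],s["grasp_force"])
w=grab("wrist");S=grab("scene");D=grab("side")
print("proj card",proj(w,(464.6,136.3,16)),"bottle tip",proj(w,(463.3,40.6,75)),proj(w,(463.3,40.6,53)))
g=cv2.cvtColor(w["image"],cv2.COLOR_RGB2GRAY)
def prof(a,x0,y0,x1,y1):
    for row in a[y0:y1:3,x0:x1:3]: print(" ".join("%3d"%x for x in row))
u,v=proj(w,(463.3,40.6,75)).astype(int)
if v>10: prof(g,max(u-30,0),max(v-30,0),u+30,v+30)
u,v=proj(w,(464.6,136.3,16)).astype(int);print()
if v>10: prof(g,u-30,max(v-60,0),u+30,v+60)
# side view: lens head vs tubes between z=140 and 215
gs=cv2.cvtColor(D["image"],cv2.COLOR_RGB2GRAY)
for z in(264,251,219,200,180,160,140,120): 
    p=proj(D,(581.5,91,z)).astype(int);print(z,p,gs[p[1],p[0]-16:p[0]+17:2])
```

```text
[581.2  90.6 230.9] [ 10.9  -0.9 -16.3] 61.53739929199219
proj card [362.   64.1] bottle tip [263.3  49.7] [267.2  54.2]
219 149 146 148 147 146 147 148 148 148 147 148 148 147 147 144 111 112 111 112
208 148 147 147 147 148 148 147 148 147 148 147 148 147 147 122 113 113 112 115
209 150 148 147 148 147 148 148 147 147 148 149 147 147 113 113 113 113 112 114
208 153 148 147 146 148 147 147 149 148 148 149 149 122 113 114 112 113 114 112
209 159 148 148 147 148 147 147 148 147 148 148 144 114 113 113 114 116 113 113
209 163 147 148 149 149 148 147 147 147 147 148 113 114 113 113 113 112 114 114
209 166 148 148 149 148 149 149 149 148 148 146 113 112 112 113 114 115 114 114
209 170 146 147 148 148 149 148 148 148 149 124 116 114 114 113 113 113 114 113
208 180 147 147 148 149 149 149 148 149 164 164 182 177 143 115 112 114 113 113
208 185 148 148 148 149 148 149 149 195 219 198 189 180 185 161 117 115 114 115
209 188 147 148 148 149 148 149 172 205 235 235 158 194 178 183 129 114 116 119
208 196 147 146 149 147 148 148 200 207 234 231 146 193 178 185 174 109 116 123
207 205 148 148 148
[... 3776 characters left out ...]
3 114 112 112 114 113 148 148 148 148 148 147
264 [317 184] [ 52  54  56  46  27  24  31  29  24  32  43  35  24  30  58  57 132]
251 [318 189] [56 56 56 27 24 26 35 25 38 45 46 40 25 57 69 68 60]
219 [318 201] [ 48  47  67 143  17  12  91  89  28  37  48 133  33  52  54  57  56]
200 [318 208] [ 56  56  61  60  59  61  93 126 139  97  49  53  53  53  53  53  53]
180 [318 215] [ 64  78  72  74  73  68  88 137 140 106  57  62  65  66  58  54  51]
160 [318 222] [ 54  70  83  85  92  58  57 141 140 117  18  61  71  74  61  56  58]
140 [318 228] [189 218 248 247 249 190  24  16  16   9  96 255 255 124  51  60  60]
120 [319 235] [254 252 253 170 174 175 178 175 179 164 170 172 175 123  64  65  61]
```

```bash
python3 -c "
from rig import r
print(r.sign_off())"
```

```text
the job is handed in; nothing more can be done
None
```

The job is handed in: the card lies flat and face up in the long recess, the bottle stands in the round one, and the arm is holding the camera head at the second stop (about 120 mm up), with the tape, pen and mug untouched.

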